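Run a lacquered block into the drying rail

TASK

Take the roller hanger with the freshly lacquered aluminium block off its loading stand by the black handle, hang it on the upper part of the sloped drying rail (under the clear roof) and let go, so that it rolls down by itself and comes to rest at the red check flap. Then push it through the flap so that it runs on to the end stop and the flap falls shut behind it. Nothing may touch the wet block, and leave the other things on the bench where they are.

Things in the scene. Friction and masses are not known exactly. Their poses are not given: they have to be found in the camera images.
- hanger: Roller hanger with the block, 0.4 kg, loose. Origin on the rail crest midway between its two brass grooved wheels (40 mm across, 11 mm groove, 70 mm apart in y); y along the rail, z up, -x the handle side. Steel side plate (116 x 50 mm, x = -18 to -12) and drop arm hang in front of the rail; open to +x: it goes on by moving +x raised by 18 mm, then down; off the other way.
- handle (a point): Middle of the hanger's black handle, at (-54, 0, -62) mm of the hanger, whose axes it has. The handle is a bar 28 mm wide in y (grip it across y), 20 mm thick, 60 mm long; its long axis leans 35 degrees outwards (away from the rail) going up, along (-0.574, 0, 0.819), so that a tool tilted 35 degrees takes it squarely and passes in front of the roof.
- track: Sloped rail, fixed, 8 mm thick, 40 mm high, round crest. Origin on the crest at mid-length, 225 mm over the bench; y points up the 5 degree slope, rail from y = -225 to 225 mm; z square to the crest; -x is the open loading side, posts behind from x = 50. A seated hanger's origin lies on x = z = 0, its axes along the track's; it waits at the flap at y = -37. It rolls freely, to about 0.4 m/s.
- load_point (a point): Point on the crest, y = 60 mm of the track (its axes), above the flap: a good place for the hanger's origin. It fits on from y = 30 to 120 mm.
- stop_point (a point): Point on the crest, y = -150 mm of the track (its axes): the hanger's origin when it rests against the rubber buffer of the yellow end stop.
- roof_edge (a point): Lower front edge of the fixed clear roof over the rail, at mid-length: (-71, 0, 85) mm of the track. The roof covers x = -71 to 61, y = -218 to 222 mm, underside at z = 85; the hanger's wheel tops are at 34 mm when seated.
- stand: Loading stand, fixed, no roof: a level 134 mm piece of the same rail (8 mm thick, 40 mm high) with yellow cheeks 9 mm over the crest at its ends, on a post behind it (x = 50 to 75 mm). Origin on the bench below the middle; crest 225 mm up, along y; -x the open side. The hanger starts on it, axes along the stand's.
- flap (a joint): Red and white check flap, sprung shut: 0 shut, opens only downhill (-y of the track), to 1.4 rad. It stops a rolling hanger by its white striker roller (12 mm thick, at x = -17 to -46, z = -30 mm of the hanger). Some 2 to 4 N pushed on the hanger open it to about 0.65 rad, where the roller slips under it; the hanger is through at y = -118 mm of the track. It swings shut by itself.
- flap_edge (a point): Middle of the flap's lower edge when shut: (-37, -45, -45) mm of the track. The flap is 22 mm wide in x, 3 mm thick, and hinged 107 mm above this edge about the track's x axis.
- lacquered_block: Aluminium block with two bores, 45 x 70 x 22 mm, wet with lacquer, fixed on the hanger's peg below and behind the handle: in the hanger's frame x = 7 to 29, y = -23 to 23, z = -170 to -100 mm. Origin: middle of its face nearest the drop arm.
- drill_bit_case: Open drill-bit case, fixed in the workshop (x = 0.58 to 0.75, y = 0.10 to 0.29 m of the world); its lid stands 120 mm high: carry the block clear of it.
- spray_can: Blue spray can with white cap, 53 mm wide, 180 mm high, standing near the red bin; origin under its middle.
- grease_tin: Green grease tin with white lid, 71 mm wide, 76 mm high; origin under its middle.
- pliers: Red pliers lying flat, 73 x 176 x 12 mm; origin under the middle.
- black_torch: Black pocket torch lying, 33 x 141 x 33 mm; origin under the middle.
- yellow_tape_measure: Yellow tape measure, 34 x 80 x 64 mm; origin under the middle.
- vee: Steel vee block, 60 x 60 x 45 mm; origin under the middle.

How it is judged:
By the outcome, as a careful person would: the job done as asked, in the order asked, and still so for the second after the job is handed in, with the robot touching nothing.
It also fails if it takes over 61 s, if anything falls off the work surface, if the arm or the gripper's body presses on something with over 40 N, if the wrist force passes 120 N, or if a joint passes its speed limit or range.

ROBOT

A 6-joint arm with a two-finger parallel gripper is mounted at the origin on a cart in front of the work surface, level with it; the furniture and walls round the work are solid. World frame = base frame: x ahead of the robot, y to its left, z up, the work surface at z = 0. Lengths are in mm, angles in rad, forces in N, time in s.
With the tool pointing down it reaches from about 325 to 900 mm from the base axis. Payload 6.1 kg.
Tool frame: the origin (TCP) lies on the centre line of the jaws, within the pads' length; the fingertips stand 8 mm ahead of it and the grasp point (between the pads) lies 11 mm behind it; z points along the fingers, y is the line along which they close (so a half turn about z gives the same grasp; the last joint's range is limited). The gripper opens to 87 mm and grips with 3 to 60 N. Pads are 19 mm wide; open, the fingers measure 117 mm over their backs; the gripper's body (75 mm by 190 mm) begins 51 mm behind the grasp point.
Start: joints at [-1.442, 0.22, 1.526, -0, 1.395, -0.126], TCP at [157.526, -604.815, 230.538] pointing down, gripper open.
Joint ranges: [-2.98, 2.98], [-0.91, 2.08], [0.09, 2.57], [-1.24, 4.39], [0.2, 2.65], [-2.68, 2.68]. Speed limits (rad/s): [2.57, 2.57, 3.01, 3.14, 3.14, 3.14].

INTERFACE

Orientations are given as a 3x3 rotation matrix whose columns are the frame's x, y, z axes.
In Python, from cell import manip, ik, grab_frame, ticket gives the robot as it stands. The module is installed in compiled form; this text tells all that it offers. Calls block until the motion is done:
- manip.reach(position, orientation): joint-space move of the TCP to a pose.
- manip.move_linear(position, orientation=None, max_speed=150): straight line of the TCP; orientation=None keeps the orientation; max_speed is the mean speed in mm/s.
- manip.movej(angles): joint-space move.
- manip.command_gripper(opening, grasp_force=None): finger opening in mm; grasp_force is the grip in N (None keeps the last); returns when the fingers have stopped.
- manip.wait(seconds).
- ik(position, orientation): joint angles nearest the present ones, or None.
- manip.sense(): the state.
- grab_frame(name): name is "side" or "top" or "wrist"; returns a dict with "color" (384x512x3 uint8, blue, green, red), "K" (3x3 intrinsics, pixels), "D" ([k1, k2, p1, p2, k3] as OpenCV has them; the pictures are not rectified), "R" (3x3) and "t" (3): a world point X has camera coordinates R X + t. Camera axes: x right, y down, z forward; pixel columns grow to the right and rows downward; lengths in mm; the calibration is good to about 2 mm. A picture is of the moment at which its call begins. There is no depth.
A pose or a line that the arm cannot do raises manip.IKError and nothing moves.
- ticket.sign_off(): hands the job in; it is judged then, once.
The state is a dict: "time": time; "joints": joint angles; "qd": joint speeds; "joint_efforts": joint torques, N m; "ee_pos": TCP position; "tool_rot": TCP orientation; "ft_force": force on the tool from outside, world axes, zero at the start; "torque": the same for the moment, N m; "grip_width": finger opening in mm; "grip_force": force on a finger pad.
Only numpy, scipy, OpenCV 4.12 (cv2) and the standard library are available. Lean on these libraries where they do the work, as an engineer would, in place of code of your own. Each camera call takes 0.05 s, during which the arm holds its last target. There are 200 camera calls.

## Working session

There is one attempt and no reset: what is moved stays moved. The work goes in short steps, each a Python script; the robot and the scene stay as the last script left them, time stands still between calls to the robot, and variables do not carry over. Pictures are saved under pics/ and viewed, at most 10 in all, crops included, and the job is handed in when it is done.

```bash
mkdir -p pics; cat > h.py <<'E'
import numpy as np, cv2
from cell import manip, ik, grab_frame, ticket
def snap(cam,name):
    f=grab_frame(cam); cv2.imwrite(f'pics/{name}.png',f['color']); np.savez(f'pics/{name}.npz',**{k:np.array(f[k]) for k in('color','K','D','R','t')}); return f
def load(name): return dict(np.load(f'pics/{name}.npz'))
def ray(f,px):
    n=cv2.undistortPoints(np.array([[px]],float),f['K'],f['D'])[0,0]
    R=np.array(f['R']);t=np.array(f['t']).ravel()
    d=R.T@np.array([n[0],n[1],1]); return -R.T@t, d/np.linalg.norm(d)
def plane(f,px,z):
    c,d=ray(f,px); return c+d*(z-c[2])/d[2]
def tri(obs):
    A=np.zeros((3,3));b=np.zeros(3);rs=[ray(f,p) for f,p in obs]
    for c,d in rs:
        M=np.eye(3)-np.outer(d,d);A+=M;b+=M@c
    X=np.linalg.solve(A,b); return X,[round(float(np.linalg.norm((np.eye(3)-np.outer(d,d))@(X-c))),1) for c,d in rs]
def proj(f,X):
    return cv2.projectPoints(np.array(X,float).reshape(-1,3),cv2.Rodrigues(np.array(f['R'],float))[0],np.array(f['t'],float),f['K'],f['D'])[0][:,0]
E
python3 - <<'E'
from h import *
a=snap('side','s0');b=snap('top','t0');snap('wrist','w0')
for f in(a,b):
    R=np.array(f['R']);print((-R.T@np.array(f['t']).ravel()).round(),R[2].round(2),f['K'][0,0])
E
```

```text
[ 705. 1273.  885.] [-0.08 -0.86 -0.5 ] 360.4485998914971
[ 343.  104. 1419.] [ 0.22 -0.01 -0.98] 348.8040734007063
```

View pics/s0.png

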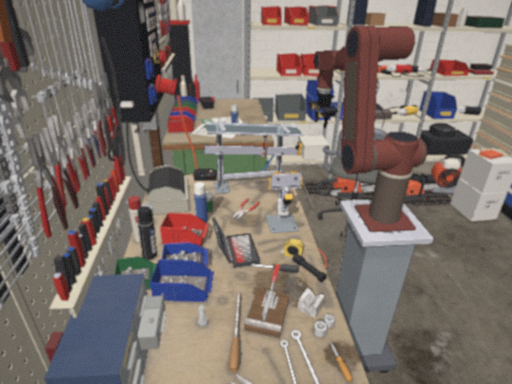

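View pics/t0.png

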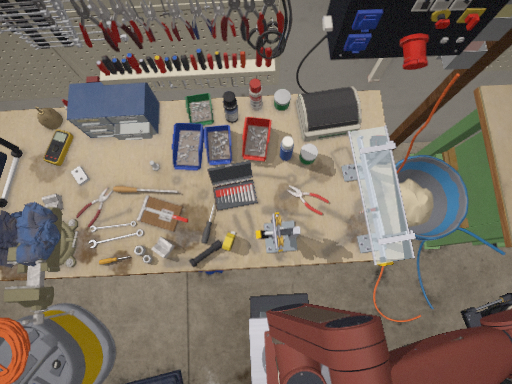

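The side view shows the stand at about (283,200) and the rail with its roof at about (240,150). In the top view the stand is at (280,232) and the roof at (385,195). I'll enlarge both areas.

```bash
python3 - <<'E'
from h import *
a=load('s0');b=load('t0')
for p in[(280,232),(385,195)]: print(plane(b,p,225).round())
for n,p in dict(tin=(308,154),can=(287,145),pliers=(309,199)).items(): print(n,plane(b,p,0).round())
A=cv2.resize(a['color'][110:240,180:310],(400,400),interpolation=cv2.INTER_CUBIC)
B=cv2.resize(b['color'][120:270,240:420],(400,333),interpolation=cv2.INTER_CUBIC)
B=cv2.copyMakeBorder(B,0,67,0,0,0)
cv2.imwrite('pics/c1.png',np.hstack([A,B]))
E
```

```text
[455.  30. 225.]
[ 562. -348.  225.]
tin [ 800. -127.    0.]
can [846. -41.   0.]
pliers [ 605. -114.    0.]
```

View pics/c1.png

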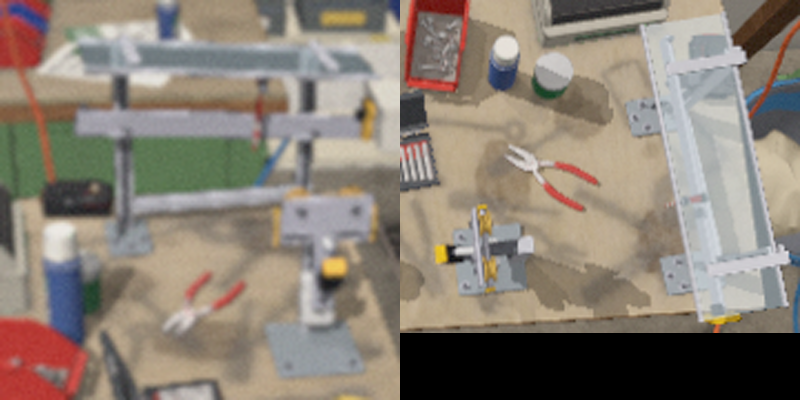

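View pics/w0.png

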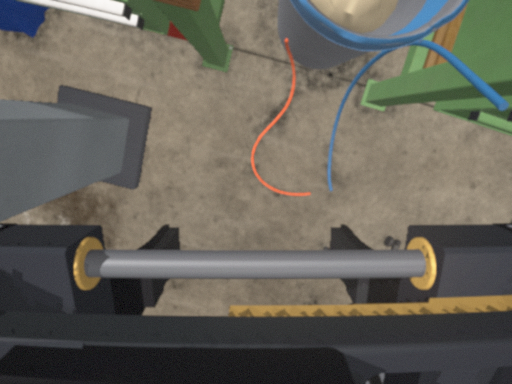

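Crop: in the side view the handle faces the camera, with the plate at (325,215) and the rail's yellow stop at (370,120). In the top view the brass wheels are at (487,212) and (489,275), and the handle points left. So the open side of both stand and rail is about world +y, and uphill is about +x. Next I'll work out the wrist camera geometry and candidate viewing poses.

```bash
cat >> h.py <<'E'
def frame(yaw,pitch=0):
    # hanger/track axes in world; yaw = angle of y axis from world x, pitch up-slope
    y=np.array([np.cos(yaw)*np.cos(pitch),np.sin(yaw)*np.cos(pitch),np.sin(pitch)])
    x=np.cross(y,[0,0,1]);x/=np.linalg.norm(x);return np.column_stack([x,y,np.cross(x,y)])
def toolR(F,tilt=np.radians(35),flip=1):
    z=F@np.array([np.sin(tilt),0,-np.cos(tilt)]);y=flip*F[:,1];return np.column_stack([np.cross(y,z),y,z])
E
python3 - <<'E'
from h import *
s=manip.sense();w=load('w0');b=load('t0')
Rt=np.array(s['tool_rot']);R=w['R'];c=-R.T@w['t'].ravel()
print('cam in tool',(Rt.T@(c-np.array(s['ee_pos']))).round(1));print((Rt.T@R.T).round(3)); print(Rt.round(2),s['time'],s['ee_pos'],w['K'][0,0])
P=lambda u,v:(240+(u-400)*.45,120+v*.45)
for n,p,z in[('wh1',P(487,212),245),('wh2',P(489,275),245),('rf1',P(643,28),330),('rf2',P(700,320),290),('stop',P(725,318),225)]: print(n,plane(b,p,z).round())
F=frame(0)
for flip in(1,-1):
  for X in[(455,150,230),(455,90,300),(560,-200,300)]:
    q=ik(X,toolR(F,flip=flip)); print(flip,X,None if q is None else np.round(q,2))
E
```

```text
cam in tool [  69.2   -0.5 -154. ]
[[-0.    -0.967 -0.255]
 [ 1.    -0.    -0.   ]
 [ 0.    -0.255  0.967]]
[[ 0.97  0.25 -0.  ]
 [ 0.25 -0.97  0.  ]
 [ 0.   -0.   -1.  ]] 0.15 [ 157.46167586 -604.36865333  229.68366852] 302.21839756155345
wh1 [509.  30. 245.]
wh2 [414.  34. 245.]
rf1 [ 760. -218.  330.]
rf2 [ 329. -261.  290.]
stop [ 329. -321.  225.]
1 (455, 150, 230) [ 0.51  0.14  1.74 -0.53  1.59  0.58]
1 (455, 90, 300) [ 0.41 -0.    1.75 -0.56  1.65  0.44]
1 (560, -200, 300) [-0.16  0.06  1.69 -0.62  1.34 -0.02]
-1 (455, 150, 230) [ 0.51  0.14  1.74 -0.53  1.59 -2.56]
-1 (455, 90, 300) None
-1 (560, -200, 300) None
```

```bash
python3 - <<'E'
from h import *
Rs=toolR(frame(0))
s=manip.sense();Rt=np.array(s['tool_rot'])
manip.move_linear([200,-520,500],Rt,max_speed=300)
manip.reach([500,-60,450],Rs)
manip.move_linear([575,-125,390],Rs,max_speed=200);snap('wrist','wA')
manip.move_linear([455,-125,390],Rs,max_speed=200);snap('wrist','wB')
manip.move_linear([500,170,280],Rs,max_speed=250);snap('wrist','wC')
manip.move_linear([410,170,280],Rs,max_speed=200);snap('wrist','wD')
s=manip.sense();print(s['time'],s['ee_pos'],s['ft_force'])
v=[cv2.imread(f'pics/w{k}.png') for k in'ABCD']
cv2.imwrite('pics/c2.png',cv2.resize(np.vstack([np.hstack(v[:2]),np.hstack(v[2:])]),(800,600),interpolation=cv2.INTER_AREA))
E
```

```text
6.9667 [411.08044379 169.8695822  280.54654145] [0.2542568  0.22274382 0.72328274]
```

View pics/c2.png

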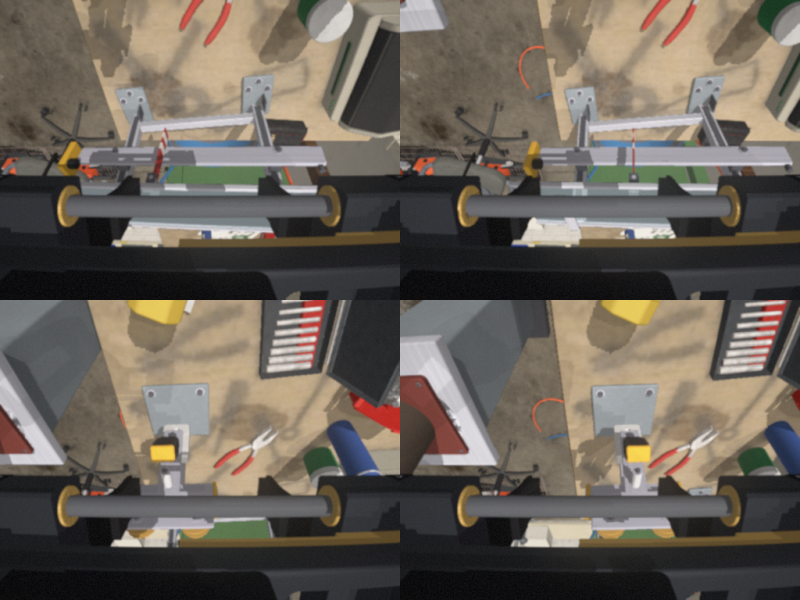

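Pictures A and B show the rail inverted, with the yellow stop on the left, the upper end on the right at (327,160), and the red flap at (163,145) in A. In C and D the handle's yellow end cap is at (163,452) and (637,452), and the wheels are partly hidden by the gripper. I'll enlarge these.

```bash
python3 - <<'E'
from h import *
v={k:cv2.imread(f'pics/w{k}.png') for k in'ABCD'}
r=lambda i:cv2.resize(i,None,fx=2,fy=2,interpolation=cv2.INTER_CUBIC)
A=r(v['A'][150:245,60:460]);B=r(v['B'][150:245,112:512])
C=r(v['C'][100:205,140:340]);D=r(v['D'][100:205,200:400])
print(A.shape,C.shape)
cv2.imwrite('pics/c3.png',np.vstack([A,B,np.hstack([C,D])]))
E
```

```text
(190, 800, 3) (210, 400, 3)
```

View pics/c3.png

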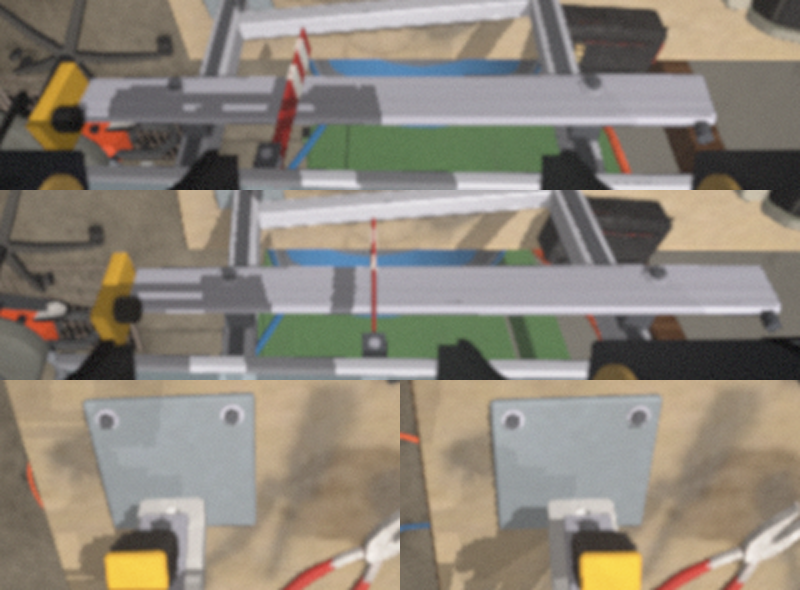

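```bash
python3 - <<'E'
from h import *
A,B,S,T,C,D=[load(k) for k in('wA','wB','s0','t0','wC','wD')]
a=lambda u,v:(u/2+60-.25,v/2+150-.25); b=lambda u,v:(u/2+112-.25,(v)/2+150-.25)
s=lambda u,v:(180+(u+.5)/3.077-.5,110+(v+.5)/3.077-.5)
c=lambda u,v:(u/2+140-.25,v/2+100-.25); d=lambda u,v:(u/2+200-.25,v/2+100-.25)
for n,o in dict(
 upBot=[(A,a(700,77)),(B,b(763,77))], upBotS=[(A,a(700,77)),(B,b(763,77)),(S,s(77,136))],
 upTop=[(A,a(715,122)),(B,b(778,122))],upTopS=[(A,a(715,122)),(B,b(778,122)),(S,s(75,110))],
 flap=[(A,a(303,29)),(B,b(374,29))],flapS=[(A,a(303,29)),(B,b(374,29)),(S,s(257,145))],
 stopTip=[(A,a(88,70)),(B,b(131,63))],
 bolt1=[(A,a(175,82)),(B,b(229,81))],bolt2=[(A,a(593,82)),(B,b(656,81))],
 hTL=[(C,c(108,553)) if 0 else (C,c(108,553-380)),(D,d(583,553-380)) if 0 else (D,d(583-400,173))],
 hTR=[(C,c(168,551-380)),(D,d(640-400,551-380))],
 pl1=[(C,c(106,42)),(D,d(112,40))],pl2=[(C,c(231,36)),(D,d(238,36))]).items():
    X,e=tri(o);print(n,X.round(1),e)
E
```

```text
upBot [ 777.5 -268.2  215.9] [0.1, 0.1]
upBotS [ 783.8 -275.3  207.4] [1.8, 2.5, 3.5]
upTop [ 786.  -285.1  240.7] [0.3, 0.3]
upTopS [ 784.  -282.9  242.5] [0.6, 0.4, 0.2]
flap [ 515.8 -261.7  178.4] [0.0, 0.0]
flapS [ 514.7 -249.2  192.5] [3.8, 1.7, 2.6]
stopTip [ 334.9 -324.1  154.4] [2.6, 2.6]
bolt1 [ 413.9 -314.5  178.9] [0.3, 0.3]
bolt2 [ 712.5 -284.1  205.9] [0.4, 0.4]
hTL [444.4 111.6 180.8] [0.1, 0.1]
hTR [471.5 109.2 177.3] [0.2, 0.2]
pl1 [412.8  62.9  10.1] [0.8, 0.8]
pl2 [500.9  67.5  10.7] [0.4, 0.4]
```

```bash
python3 - <<'E'
from h import *
Rv=toolR(frame(0),0)
manip.move_linear([440,100,400],max_speed=250)
manip.move_linear([460,-80,410],Rv,max_speed=200);snap('wrist','wG')
manip.move_linear([555,-450,450],Rv,max_speed=280);snap('wrist','wH')
s=manip.sense();print(s['time'],s['ee_pos'])
G=cv2.imread('pics/wG.png');H=cv2.imread('pics/wH.png')
cv2.imwrite('pics/c4.png',np.vstack([cv2.resize(i[:250],(800,390),interpolation=cv2.INTER_CUBIC)[:300] for i in(G,H)]))
E
```

```text
10.3667 [ 555.13105763 -449.09329954  450.47200734]
```

View pics/c4.png

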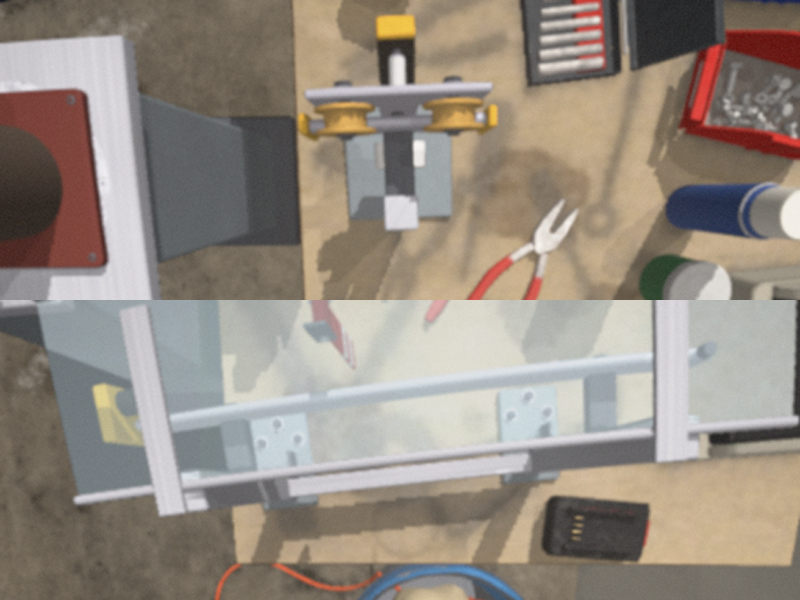

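Above the stand (G), the plate edge runs (307,94)–(491,86), the wheels are at (343,119) and (453,114), and the cap is at (395,28). Above the rail (H), the crest band runs (172,418)–(650,362) and the flap bracket is at (320,330). Next I'll fit the crest edges numerically.

```bash
python3 - <<'E'
from h import *
A,B,G,H=[load(k) for k in('wA','wB','wG','wH')]
def edge(f,c0,c1,l0,l1,hw,pol,step=3):
    # line guess (c0,l0)-(c1,l1); strongest vertical gradient of sign pol within hw
    g=cv2.GaussianBlur(cv2.cvtColor(f['color'],cv2.COLOR_BGR2GRAY),(5,3),0).astype(float);P=[]
    for c in range(c0,c1,step):
        r=l0+(l1-l0)*(c-c0)/(c1-c0);rr=np.arange(int(r-hw),int(r+hw)+1)
        d=pol*(g[rr+1,c]-g[rr-1,c]);i=int(d.argmax())
        if 0<i<len(d)-1:
            o=(d[i-1]-d[i+1])/2/(d[i-1]-2*d[i]+d[i+1]+1e-9);P.append((c,rr[i]+o))
    P=np.array(P)
    for _ in range(4):
        k=np.polyfit(P[:,0],P[:,1],1);e=abs(P[:,1]-np.polyval(k,P[:,0]));P=P[e<max(.5,2*np.median(e))]
    print('edge',k.round(4),len(P),e.mean().round(2));return k
def pl(f,k,c0,c1):
    c,d0=ray(f,(c0,np.polyval(k,c0)));_,d1=ray(f,(c1,np.polyval(k,c1)));n=np.cross(d0,d1);return c,n/np.linalg.norm(n)
def line(p1,p2,in1,in2):
    # axis plane shifted by 4 toward axis (in = rough inward dir)
    (c1,n1),(c2,n2)=p1,p2
    n1=n1*np.sign(n1@in1);n2=n2*np.sign(n2@in2)
    d=np.cross(n1,n2);d/=np.linalg.norm(d);d*=np.sign(d[0])
    X=np.linalg.solve(np.array([n1,n2,[1,0,0]]),[n1@c1+4,n2@c2+4,560]);return X,d
for pol in(1,-1):
  kH=edge(H,200,415,(408)/1.56,(361)/1.56-0,7,pol) if 0 else edge(H,200,415,(408-300)/1.56,(361-300)/1.56,6,pol)
  for nm,F,c0,c1,v0,v1 in(('A',A,250,405,211,211),('B',B,330,480,211,211)):
    for pa in(-1,):
      kA=edge(F,c0,c1,v0,v1,6,pa)
      X,d=line(pl(H,kH,200,415),pl(F,kA,c0,c1),np.array([0,-1,-.2]),np.array([0,.6,-.8]))
      print(pol,nm,(X+[0,0,4]).round(1),'yaw',np.arctan2(d[1],d[0]).round(4),'pitch',np.degrees(np.arcsin(d[2])).round(2))
g=cv2.cvtColor(G['color'],cv2.COLOR_BGR2GRAY);h=cv2.cvtColor(H['color'],cv2.COLOR_BGR2GRAY)
for c in(241,269):print('G',c,g[66:92,c])
for c in(250,300,350):print('H',c,h[30:75,c])
hsv=cv2.cvtColor(G['color'],cv2.COLOR_BGR2HSV);m=cv2.inRange(hsv,(12,110,80),(35,255,255));m[110:]=0
n,_,st,ce=cv2.connectedComponentsWithStats(m)
for i in range(1,n):
    if st[i,4]>15:print(st[i],ce[i].round(1))
E
```

```text
edge [-0.1156 92.9159] 46 0.17
edge [3.000000e-04 2.119333e+02] 52 0.09
1 A [ 560.  -316.4  216.7] yaw 0.1059 pitch 4.79
edge [6.000000e-04 2.113327e+02] 50 0.15
1 B [ 560.  -316.3  216.1] yaw 0.1054 pitch 4.95
edge [-0.1239 88.1493] 61 0.2
edge [3.000000e-04 2.119333e+02] 52 0.09
-1 A [ 560.  -309.5  222. ] yaw 0.1114 pitch 5.03
edge [6.000000e-04 2.113327e+02] 50 0.15
-1 B [ 560.  -309.4  221.4] yaw 0.1109 pitch 5.19
G 241 [107 109 123 141 149 159 164 161 147 128 130 142 151 147 140 129 118 111
 110 124 148 161 166 166 163 159]
G 269 [113 128 148 155 162 164 157 141 123 122 128 136 133 132 119 113 106 110
 129 151 163 163 167 182 215 236]
H 250 [202 202 206 206 206 207 212 210 211 213 215 213 214 215 214 215 217 219
 218 220 218 218 220 224 224 222 216 207 192 186 183 181 183 185 195 209
 214 213 212 214 212 211 209 209 205]
H 300 [221 222 220 221 220 221 218 220 220 222 219 220 219 219 219 222 223 227
 225 221 214 200 194 188 183 182 184 189 202 216 220 221 221 220 219 219
 218 217 216 218 214 217 212 213 210]
H 350 [186 194 191 191 189 192 189 191 192 198 213 224 225 220 211 199 191 186
 184 183 181 182 189 198 203 211 214 213 215 214 214 215 214 214 216 215
 218 218 215 195 185 184 180 182 189]
[240   9  26  17 422] [252.5  17. ]
[272  63  47  23 711] [294.4  73.2]
[190  65  50  25 726] [215.9  76.4]
```

```bash
python3 - <<'E'
from h import *
G,H,A,B,C,D=[load(k) for k in('wG','wH','wA','wB','wC','wD')]
for r in(75.2,78,81):print('stand crest',r,plane(G,(241,r),225).round(1),plane(G,(269,r-1.2),225).round(1))
# plate yaw
print('plate',plane(G,(307/1.5625,94/1.56),232).round(1),plane(G,(491/1.5625,86/1.56),232).round(1))
print('wheels',plane(G,(220,76.2),241).round(1),plane(G,(290,73),241).round(1))
for c in(340,350,360,370,380,390):
    g=cv2.cvtColor(H['color'],cv2.COLOR_BGR2GRAY);print(c,g[28:62,c])
F=frame(.106,np.radians(5))
for O in([560,-310,225],[560,-305,225],[560,-305,222]):
    O=np.array(O,float);P=lambda *q:O+F@np.array(q,float)
    print(O,'front350',proj(H,[P(-4,0,-3),P(-4,60,-3),P(0,0,0),P(4,0,-3),P(4,60,-40),P(4,0,-40)]).round(1).tolist(),
     'A top/bot',proj(A,[P(1.5,0,-.5),P(-4,0,-40),P(-37,-45,-45),P(-4,225,-40)]).round(1).tolist())
# hanger: check cap
for y0 in(29,31,33):
    Fh=frame(.043);O=np.array([457,y0,225.]);P=lambda *q:O+Fh@np.array(q,float)
    e=np.array([-71.2,0,-37.4]);n=np.array([-.819,0,-.574])
    pts=[P(*(e+10*n+[0,s,0])) for s in(-14,14)]+[P(*(e-10*n+[0,s,0])) for s in(-14,14)]
    for nm,f in(('C',C),('D',D),('G',G)):print(y0,nm,proj(f,pts).round(1).tolist())
for nm,f in(('C',C),('D',D),('G',G)):
    m=cv2.inRange(cv2.cvtColor(f['color'],cv2.COLOR_BGR2HSV),(18,150,120),(32,255,255));m[215:]=0
    n,_,st,ce=cv2.connectedComponentsWithStats(m)
    print(nm,[(st[i].tolist(),ce[i].round(1).tolist()) for i in range(1,n) if st[i,4]>100])
E
```

```text
stand crest 75.2 [444.9  35.5 225. ] [474.4  36.7 225. ]
stand crest 78 [444.8  32.7 225. ] [474.5  33.9 225. ]
stand crest 81 [444.8  29.7 225. ] [474.5  30.9 225. ]
plate [399.5  49.5 232. ] [520.3  54.5 232. ]
wheels [424.4  32.5 241. ] [494.8  35.6 241. ]
340 [181 180 187 186 189 193 189 190 189 191 188 192 200 216 223 226 222 214
 205 192 186 183 180 182 183 190 196 206 215 221 222 210 200 194]
350 [182 185 186 194 191 191 189 192 189 191 192 198 213 224 225 220 211 199
 191 186 184 183 181 182 189 198 203 211 214 213 215 214 214 215]
360 [189 189 190 190 194 189 189 192 189 190 197 213 223 224 219 211 200 191
 184 182 181 181 183 192 202 211 213 213 214 215 217 218 215 217]
370 [192 191 190 190 189 190 189 190 192 202 217 225 225 219 211 198 189 184
 182 180 183 182 195 208 213 216 217 217 218 219 214 217 217 217]
380 [203 208 208 208 211 214 209 203 201 213 225 224 218 210 198 188 185 179
 178 170 167 163 163 162 164 160 162 163 160 164 164 164 162 165]
390 [214 215 213 214 212 216 210 213 219 226 225 219 212 195 187 181 180 176
 168 161 162 162 163 163 162 162 162 163 161 163
[... 738 characters left out ...]
.0]]
29 G [[237.6, 15.0], [262.0, 13.8], [237.8, 27.2], [262.8, 26.1]]
31 C [[188.7, 188.4], [219.0, 187.5], [190.7, 209.3], [220.4, 208.5]]
31 D [[285.9, 188.7], [316.5, 187.8], [286.1, 209.6], [316.2, 208.7]]
31 G [[237.6, 13.1], [262.0, 12.0], [237.8, 25.3], [262.8, 24.1]]
33 C [[188.3, 186.9], [218.8, 186.0], [190.3, 207.9], [220.2, 207.1]]
33 D [[286.1, 187.2], [316.9, 186.3], [286.3, 208.2], [316.5, 207.4]]
33 G [[237.6, 11.2], [262.0, 10.1], [237.8, 23.4], [262.8, 22.2]]
C [([164, 0, 74, 31, 1644], [203.8, 12.2]), ([192, 185, 33, 22, 635], [208.1, 195.5])]
D [([257, 0, 75, 31, 1548], [296.8, 11.8]), ([289, 186, 31, 21, 620], [304.5, 195.9])]
G [([241, 10, 25, 15, 348], [252.6, 17.0])]
```

Fits: hanger at about (460, 33.4, 225) with yaw 0.042; track origin at about (559.5, −306, 225) with yaw 0.107 and pitch 5°. Cap, wheels, rail edges and the known heights agree to 1–2 mm. Now I'll grasp.

```bash
cat >> h.py <<'E'
HO=np.array([460.2,33.4,225.]);HF=frame(.042)
TO=np.array([559.5,-306.,225.]);TF=frame(.107,np.radians(5))
HL=np.array([-54,0,-62.]);ZT=np.array([np.sin(np.radians(35)),0,-np.cos(np.radians(35))])
def tcp(O,F,loc=(0,0,0),back=0):
    "TCP pose for hanger origin at loc of frame (O,F), gripper backed off along tool"
    return O+F@(np.array(loc,float)+HL+ZT*(11-back)), toolR(F)
def st(tag=''):
    s=manip.sense();print(tag,round(s['time'],2),np.round(s['ee_pos'],1),'F',np.round(s['ft_force'],2),'w',round(s['grip_width'],1),'g',round(s['grip_force'],1));return s
E
python3 - <<'E'
from h import *
p,R=tcp(HO,HF,back=110)
manip.move_linear([470,-60,450],max_speed=280)
manip.move_linear(p+[0,10,90],R,max_speed=250)
manip.command_gripper(70,50)
manip.move_linear(p,R,max_speed=200)
p,R=tcp(HO,HF)
manip.move_linear(p,R,max_speed=120); st('at')
manip.command_gripper(0,50); st('grip')
manip.move_linear(tcp(HO,HF,(0,0,22))[0],max_speed=60); st('up')
manip.wait(.2);st('up');snap('side','s1');snap('wrist','wI')
E
```

```text
at 15.37 [458.8  81.5 154.7] F [-0.34 -0.42 -0.16] w 69.8 g 0.0
grip 16.15 [458.2  81.  154. ] F [-0.56 -1.22  1.02] w 27.5 g 50.0
up 16.67 [458.3  81.2 176.3] F [-0.71  0.17 -3.53] w 27.4 g 50.0
up 16.87 [457.9  81.  175.6] F [-0.06 -1.12 -3.45] w 27.5 g 50.0
```

```bash
python3 - <<'E'
from h import *
manip.move_linear(tcp(HO,HF,(-105,0,22))[0],max_speed=150);st('off')
manip.move_linear(tcp(HO,HF,(-115,0,215))[0],max_speed=250);st('high')
p,R=tcp(TO,TF,(-115,60,20))
p2=p.copy();p2[2]+=190
manip.move_linear(p2,R,max_speed=250);st('over')
manip.move_linear(p,R,max_speed=200);st('front')
snap('side','s2');snap('top','t2');snap('wrist','wJ')
a=cv2.imread('pics/s2.png')[120:220,190:310];b=cv2.imread('pics/wJ.png')
cv2.imwrite('pics/c5.png',np.hstack([cv2.resize(a,(400,400),interpolation=cv2.INTER_CUBIC),cv2.resize(b,(400,400))]))
E
```

```text
off 17.82 [453.7 185.4 175.9] F [ 0.78 -0.02 -4.46] w 27.8 g 50.0
high 18.74 [452.8 195.4 367.2] F [-0.48  0.07 -4.25] w 27.8 g 50.0
over 20.36 [ 605.8 -136.4  369.3] F [ 0.18  0.06 -4.4 ] w 28.0 g 50.0
front 21.46 [ 607.2 -137.4  181.3] F [-0.09 -0.86 -3.35] w 27.7 g 50.0
```

View pics/c5.png

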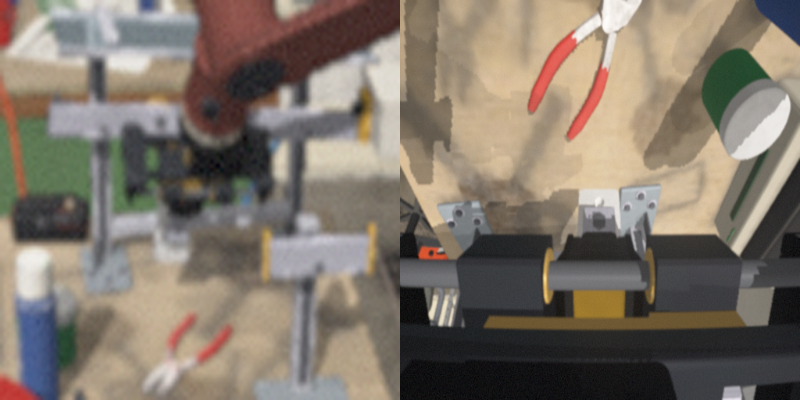

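The left crop shows the hanger gripped in front of the rail, handle in the fingers at about (215,170). Everything else is in place. Now insert, then lower under force watch.

```bash
python3 - <<'E'
from h import *
manip.move_linear(tcp(TO,TF,(-40,60,20))[0],max_speed=120);f0=np.array(st('a')['ft_force'])
manip.move_linear(tcp(TO,TF,(0,60,20))[0],max_speed=60);f0=np.array(st('in')['ft_force'])
for z in(12,8,5,3,1,-1,-3):
    manip.move_linear(tcp(TO,TF,(0,60,z))[0],max_speed=30);manip.wait(.1)
    f=np.array(st(z)['ft_force'])
    if f[2]>3: break
snap('wrist','wK')
E
```

```text
a 22.38 [ 613.8 -211.7  179.2] F [ 0.17 -0.08 -3.87] w 27.8 g 50.0
in 23.2 [ 618.1 -251.8  179.3] F [-0.01  0.05 -4.34] w 27.8 g 50.0
12 23.72 [ 619.  -251.6  171.4] F [ 0.36 -0.74 -4.21] w 28.0 g 50.0
8 24.1 [ 619.3 -251.6  167.4] F [ 0.11 -0.14 -4.72] w 27.6 g 50.0
5 24.45 [ 619.5 -251.6  164.4] F [ 0.44 -0.41 -3.49] w 27.0 g 50.0
3 24.8 [ 619.7 -251.6  162.4] F [-0.07  0.26 -3.92] w 27.6 g 50.0
1 25.15 [ 619.9 -251.6  160.4] F [-0.26 -0.02 -4.28] w 27.7 g 50.0
-1 25.5 [ 620.6 -251.9  159.5] F [ 0.43 -0.84  0.06] w 27.9 g 50.0
-3 25.85 [ 621.8 -252.3  159.2] F [-1.01 -0.12  5.9 ] w 27.8 g 50.0
```

Contact is at seat height, so the wheels are in their grooves and not on their flanges (6 mm higher). Releasing.

```bash
python3 - <<'E'
from h import *
manip.move_linear(tcp(TO,TF,(0,60,-1))[0],max_speed=30);st('relax')
manip.command_gripper(80);st('open')
manip.move_linear(tcp(TO,TF,(0,60,-1),back=80)[0],max_speed=250);st('back')
manip.move_linear(tcp(TO,TF,(-50,60,30),back=110)[0],max_speed=200);manip.wait(.5);st('look')
snap('side','s3');snap('wrist','wL')
a=cv2.imread('pics/s3.png')[120:220,190:310];b=cv2.imread('pics/wL.png')
cv2.imwrite('pics/c6.png',np.hstack([cv2.resize(a,(400,400),interpolation=cv2.INTER_CUBIC),cv2.resize(b,(400,400))]))
E
```

```text
relax 26.15 [ 620.5 -251.7  159.3] F [-0.77  0.71  3.85] w 27.9 g 50.0
open 27.24 [ 620.1 -251.5  158.5] F [0.42 0.57 0.98] w 79.9 g 0.1
back 27.71 [ 610.2 -206.1  225. ] F [-0.56  0.43 -0.22] w 79.8 g 0.0
look 28.79 [ 597.4 -140.5  278.9] F [-0.18  0.65  0.22] w 79.6 g 0.0
```

View pics/c6.png

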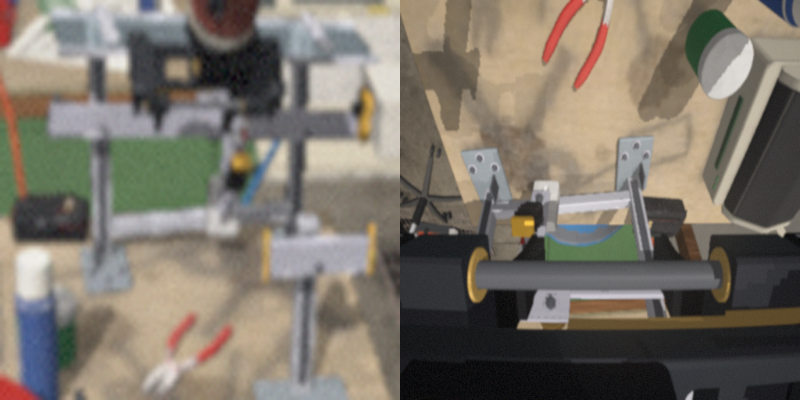

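The hanger hangs upright on the rail by the flap, with its cap at (240,160) in the side crop and (523,225) in the wrist crop. I'll check its y numerically and then push with closed fingers on the handle's uphill face, kept outward of the flap.

```bash
cat >> h.py <<'E'
def hang_y(f,half=None):
    m=cv2.inRange(cv2.cvtColor(f['color'],cv2.COLOR_BGR2HSV),(18,150,120),(32,255,255))
    n,_,s,ce=cv2.connectedComponentsWithStats(m);out=[]
    for i in range(1,n):
        if s[i,4]>25:
            c,d=ray(f,ce[i]);o=TF.T@(c-TO);v=TF.T@d;k=(-71.2-o[0])/v[0];q=o+v*k
            out.append((s[i,4],q.round(1).tolist()))
    return out
E
python3 - <<'E'
from h import *
print('wL',hang_y(load('wL')));print('s3',hang_y(load('s3')))
L=load('wL')
ok=[q for a,q in hang_y(L) if abs(q[1]+37)<8 and abs(q[2]+37)<15]
print(ok)
if ok:
    D=np.array([-.819,0,-.574])*6
    manip.command_gripper(0,20)
    P=lambda y,back=0:tcp(TO,TF,D+[0,y,0],back)[0]
    manip.move_linear(P(25,90),max_speed=200)
    manip.move_linear(P(25),max_speed=150);st('in')
    for y in(10,4,-2,-6,-10):
        manip.move_linear(P(y),max_speed=50);s=st(y)
    snap('wrist','wM');snap('side','s4');print(hang_y(load('s4')))
E
```

```text
wL [(np.int32(499), [-71.2, -35.4, -39.0])]
s3 []
[[-71.2, -35.4, -39.0]]
in 31.64 [ 585.9 -250.1  154. ] F [ 0.18 -0.32 -0.  ] w 0.4 g 0.0
10 32.09 [ 570.  -251.9  152.1] F [-0.32 -0.23  0.71] w 0.5 g 0.0
4 32.36 [ 563.9 -252.6  151.1] F [-0.3   0.31  0.3 ] w 0.3 g 0.0
-2 32.62 [ 558.  -253.2  150.5] F [-0.59 -0.49  0.54] w 0.6 g 0.0
-6 32.88 [ 554.5 -253.6  150.5] F [ 0.47 -0.11  0.86] w 0.4 g 0.3
-10 33.12 [ 550.4 -254.1  150.2] F [ 1.   -0.23  1.08] w 0.2 g 0.6
[]
```

```bash
python3 - <<'E'
from h import *
D=np.array([-.819,0,-.574])*6
P=lambda y,back=0:tcp(TO,TF,D+[0,y,0],back)[0]
for y in(-25,-40,-55,-65,-75,-82,-88,-93):
    manip.move_linear(P(y),max_speed=60);s=st(y)
    f=np.array(s['ft_force'])
    if np.linalg.norm(f)>20:break
manip.wait(.4);st()
snap('wrist','wN');snap('side','s5');print(hang_y(load('wN')))
E
```

```text
-25 33.62 [ 534.8 -255.7  148.3] F [ 1.17  0.13 -0.82] w 0.7 g 0.6
-40 34.02 [ 520.1 -257.3  147.2] F [ 1.43 -0.15 -0.97] w 0.5 g 0.6
-55 34.42 [ 505.3 -259.   145.9] F [ 1.06  0.2  -0.13] w 0.7 g 0.5
-65 34.74 [ 495.6 -260.   145. ] F [1.4  1.03 0.07] w 0.5 g 0.5
-75 35.06 [ 485.4 -261.1  144.1] F [ 1.13 -0.35  0.37] w 0.2 g 0.0
-82 35.33 [ 478.5 -261.8  143.5] F [-0.36  0.01  0.16] w 0.3 g 0.0
-88 35.58 [ 472.7 -262.4  143. ] F [-0.43 -0.53  0.1 ] w 0.7 g 0.0
-93 35.83 [ 467.9 -262.9  142.6] F [ 0.22 -0.36  0.54] w 0.6 g 0.0
 36.23 [ 468.3 -262.9  142.7] F [0.47 0.35 0.1 ] w 0.3 g 0.0
[(np.int32(674), [-71.2, -157.8, -39.1])]
```

```bash
python3 - <<'E'
from h import *
D=np.array([-.819,0,-.574])*6
P=lambda y,back=0:tcp(TO,TF,D+[0,y,0],back)[0]
manip.move_linear(P(-93,100),max_speed=200)
manip.move_linear(P(-80,100)+[0,150,110],max_speed=250);manip.wait(.3);st()
f=snap('wrist','wP');snap('side','s6');print(hang_y(f))
a=cv2.imread('pics/s6.png')[120:220,190:310];b=cv2.imread('pics/wP.png')
cv2.imwrite('pics/c7.png',np.hstack([cv2.resize(a,(400,400),interpolation=cv2.INTER_CUBIC),cv2.resize(b[130:260,0:400],(400,400)) if 0 else cv2.resize(b,(400,400))]))
E
```

```text
38.17 [467.5 -56.  334.8] F [ 0.21 -0.05  0.66] w 0.7 g 0.0
[(np.int32(181), [-71.2, -491.2, -935.3]), (np.int32(203), [-71.2, 247.4, -882.3]), (np.int32(205), [-71.2, -149.8, -41.0])]
```

View pics/c7.png

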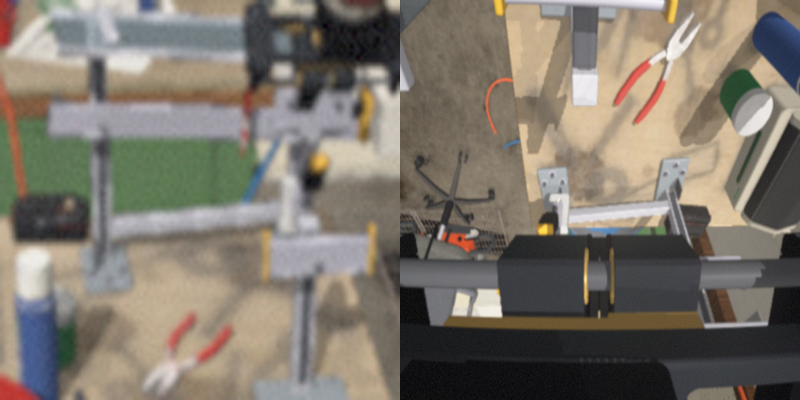

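The hanger rests at the end stop: its cap is at (320,163) in the side crop, measured y −149.8 against the expected −150. The flap hangs shut and vertical at (246,125), and the robot is clear. Signing off.

```bash
python3 -c "
from h import *
print(ticket.sign_off())"
```

```text
the job is handed in; nothing more can be done
None
```

The hanger rolled down to the flap, was pushed through it and now rests at the end stop (measured y −149.8 mm, expected −150), with the flap shut behind it and the robot clear; handed in at about 38 s of the 61 s allowed.

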